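# Swap the tube batteries on the workshop charging dock

## Robot

A 6-joint arm with a two-finger parallel gripper is mounted at the origin on the work surface. World frame = base frame: x ahead of the robot, y to its left, z up, the work surface at z = 0. Lengths are in m, angles in degrees, forces in N, time in s.
With the tool pointing down it reaches from about 0.3 to 0.85 m from the base axis. Payload 4.2 kg.
Tool frame: the origin (TCP) lies at the very end of the fingers, on their centre line; the grasp point (between the pads) lies 19 mm behind it; z points along the fingers, y is the line along which they close (so a half turn about z gives the same grasp; the last joint's range is limited). The gripper opens to 91 mm and grips with 3 to 60 N. Pads are 32 mm wide; open, the fingers measure 118 mm over their backs; the gripper's body (76 mm by 178 mm) begins 60 mm behind the grasp point.
Start: joints at [73.396, 18.312, 89.639, -0, 72.044, -1.146], TCP at [0.153, 0.554, 0.214] pointing down, gripper open.
Joint ranges: [-177.97, 177.97], [-48.28, 115.42], [12.27, 149.76], [-77.06, 257.06], [2.81, 150.46], [-146.56, 146.56]. Speed limits (degrees/s): [147.25, 147.25, 180, 180, 180, 180].

## Interface

Orientations are given as [roll, pitch, yaw] about the fixed x, y, z axes, in that order (R = Rz(yaw) Ry(pitch) Rx(roll)).
In Python, from cell import arm, viewer gives the robot as it stands. The module is installed in compiled form; this text tells all that it offers.
- The arm moves only by the tool jog_arm, never from a script. Its argument "moves" is a list of rows, each a list of 6 numbers: the shift along the tool's x, y, z in units of 100 mm (1.0 is 100 mm), then the turn, a rotation vector about the tool's x, y, z in units of 90 degrees (1.0 is 90 degrees). In form: [[x, y, z, rx, ry, rz], ...]. A call has 1 to 20 rows; each row is the pose to reach, as a shift and turn from the pose commanded when the call began, along the tool's axes at that moment; what a row does not reach only later rows make up. A row lasts 1/8 s, in which the tool goes at most 62.5 mm and 10.7 degrees, less where a joint would pass 70% of its speed; a pose out of reach is approached as far as the arm can. A call with a number of a shift or a turn outside -1 to 1 is refused whole. A call with a gripper value outside its range is refused whole. "claw" is the opening, from 0 (shut) to 1 (fully open), set as the call begins (left out, the last holds). The fingers move at their own pace and stop on an object; "grip_force" is the grip in N (left out, the last holds). Time passes only in rows, so rows that repeat a pose let the fingers close. It gives the time, the measured TCP pose, the force, the opening and the grip force at its end, in the units of the state.
- arm.get_obs(): the state, without advancing time (a new reading comes with each control period).
- viewer.snapshot(name): name is "scene" or "side" or "wrist"; returns (picture, depth): 400x640x3 uint8, red, green, blue; 400x640 float32, m along the optical axis (not along the pixel's ray), 0 where there is no reading.
- viewer.camera_params(name): a dict with "mtx" (3x3 intrinsics, pixels), "camera_from_world" (4x4, takes a point from world to camera coordinates); the wrist camera has in their place "T_tool_cam" (4x4, takes a point from camera to tool coordinates, whose origin is the TCP and whose axes are the flange's). Camera axes: x right, y up, looking along -z (the intrinsics and any distortion apply to the point x, -y, -z); pixel columns grow to the right and rows downward; lengths in m; the calibration is good to about 2 mm. A picture is of the moment at which its call begins: read the wrist's pose just before it. camera_params takes no time and is no camera call.
- arm.close_job(): hands the job in; it is judged then, once.
The state is a dict: "t": time; "q": joint angles; "joint_vel": joint speeds; "joint_efforts": joint torques, N m; "position": TCP position; "tcp_rot": TCP orientation; "wrist_force": force on the tool from outside, world axes, zero at the start; "ft_torque": the same for the moment, N m; "width": finger opening in m; "grasp_force": force on a finger pad.
Only numpy, scipy, OpenCV 4.12 (cv2) and the standard library are available. Lean on these libraries where they do the work, as an engineer would, in place of code of your own. Each camera call takes 0.05 s, during which the arm holds its last target. There are 200 camera calls.

## Task

Swap the packs on the charger: flip its switch lever off, then push the yellow ejector slide until the charged green-capped pack rolls out into the dock's tray, and leave that pack there without handling it. Then take the spent orange-capped pack that stands upright on the bench, lay it gently on its side in the emptied cradle, midway on its rollers and with its brass end facing the dock's contact block, let go, and flip the lever fully on again. Do not drop the pack, and leave the glue jar, tape measure and clamp where they are.

Things in the scene. Friction and masses are not known exactly. Their poses are not given: they have to be found in the camera images.
- dock: Fixed charging dock, placed and turned differently each time. Grey base plate 12 mm thick (x -115 to 110, y -190 to 95 mm). Origin on the bench under the cradle's middle; z up; y = axis of a pack in the cradle; contact block at the -y end, +y end open; +x = the way the ejector pushes and packs roll out into the tray.
- contact_block (a point): Middle of the contact face (brass contacts, looks to +y) of the teal contact block, 74 mm along the dock's -y, 53 mm above the bench; axes as the dock's. The block behind it is 80 mm wide (x), 40 mm deep, top 72 mm above the bench. A centred pack's brass end stops 9 mm short of this face; it need not touch.
- cradle (a point): Centre of a pack correctly lying in the cradle, 55.3 mm above dock origin; axes as dock's. Cradle: white rollers (radius 6, along y, centres at x +-12, 25.3 mm lower) in two pairs, y -50 to -34 and 34 to 50 mm. Between the pairs only the base plate, 43.3 mm below: room for fingers, free for x -63 to 50 mm. A laid pack settles by its weight; centre it along y to 10 mm.
- tray (a point): Centre of a pack lying in the tray against the stop wall: 78 mm along the dock's +x from the origin, 45 mm above the bench; axes as the dock's. The tray is a ramp (x 22 to 100 mm, falling 0.14 rad) to a black stop wall at x 100 to 108, top 62 mm above the bench; side cheeks at y +-73 to +-79, x 51 to 106, top 50 mm.
- ejector (a joint): Travel of the yellow ejector slide along the dock's +x, m: 0 = home, 0.036 = fully pressed. A spring returns it (1.8 N at home, 4.3 N fully pressed); lifting the pack over the front rollers adds up to about 10 N. Its two prongs, at y +-58 mm, end in faces leaning back 30 degrees, 2 mm behind and below the pack's axis; the pack rolls away by itself after about 18 mm.
- ejector_tab (a point): On the push face (looks to the dock's -x) of the ejector's yellow upright tab, mid-width, 90 mm above the bench, at home 81 mm along the dock's -x from its origin; moves with the slide; axes as the dock's. Tab 12 mm thick (x), 60 mm wide (y), from 34 to 100 mm above the bench. Push it along +x.
- switch (a joint): Angle of the switch lever, rad: 0 = off, leaning 0.5 rad to the dock's -x; 1.0 = on, leaning 0.5 rad to +x. Stays where left; starts on or nearly. Hinge along the dock's y at dock x 0, y -150 mm, 34 mm above the bench, on a grey block 70 x 50 mm, top 37 mm above the bench. Under 2 N at the ball moves it. On: above 0.8; off: below 0.2.
- switch_tip (a point): Centre of the red ball (diameter 26 mm) on the lever's end, 90 mm from the hinge: 113 mm above the bench and 43 mm to the dock's -x (off) or +x (on) of the hinge at the ends of its swing, 124 mm up when upright; moves with the lever. The rod is 10 mm thick.
- spent: Spent battery pack: plain cylinder 44 mm in diameter, 130 mm long, about 0.35 kg, teal with an orange cap at one end and a brass contact base at the other. Stands upright on its brass end on the bench. Origin at its middle, 65 mm above the bench at the start; +z along its axis from the brass end to the orange cap.
- spent_contact (a point): Centre of the spent pack's brass end face, 65 mm from its origin along its -z.
- charged: Charged battery pack: same size and shape with a green cap; starts lying in the cradle with its brass end (-z) towards the contact block. Origin at its middle, +z towards the green cap.
- glue: Bystander: white glue jar with red cap, 62 mm in diameter, 100 mm tall, upright; origin at the centre of its underside.
- tape: Bystander: yellow tape measure, upright, 70 x 42 x 66 mm tall (its steel tongue sticks out 11 mm more at +x); origin at the centre of its underside.
- clamp: Bystander: blue steel clamp lying flat, frame 160 mm along x by 96 mm along y (-11 to +85), 22 mm high, its screw reaching to x +135 mm; origin under the middle of its back bar.
There are look-alikes about, which are no part of the job. What is shaped like the spent but blue or purple is not meant. Leave any pink or purple look-alike of the charged alone.

How it is judged:
By the outcome, as a careful person would: the job done as asked, in the order asked, and still so for the second after the job is handed in, with the robot touching nothing.
It also fails if it takes over 72 s, if anything falls off the work surface, if the arm or the gripper's body presses on something with over 40 N, if the wrist force passes 120 N, or if a joint passes its speed limit or range.

## Working session

There is one attempt and no reset: what is moved stays moved. The work goes in short steps, Python scripts to look and compute and a tool call to move; the robot and the scene stay as the last step left them, time stands still between calls to the robot, and variables do not carry over. Pictures are saved under pics/ and viewed, at most 10 in all, crops included, and the job is handed in when it is done.

Besides the shell and the picture viewer there is one more tool, called after "Call:" as name(argument=value, ...) on one line, values as JSON. jog_arm: Moves the arm, as the interface text tells. Its arguments: {"type":"object","properties":{"moves":{"type":"array"},"claw":{"type":"number"},"grip_force":{"type":"number"}},"required":["moves"]}

```bash
mkdir -p pics; cat > h.py <<'E'
import numpy as np, cv2, pickle
from cell import arm, viewer
from scipy.spatial.transform import Rotation as R
def snap(n):
    o=arm.get_obs(); im,d=viewer.snapshot(n); p=viewer.camera_params(n)
    if n=='wrist':
        T=np.eye(4); T[:3,:3]=R.from_euler('xyz',o['tcp_rot'],degrees=True).as_matrix(); T[:3,3]=o['position']
        W=T@np.array(p['T_tool_cam'])
    else: W=np.linalg.inv(np.array(p['camera_from_world']))
    return im,d,np.array(p['mtx']),W
def pts(d,K,W):
    v,u=np.mgrid[:d.shape[0],:d.shape[1]]
    P=np.stack([(u-K[0,2])/K[0,0]*d,-(v-K[1,2])/K[1,1]*d,-d,np.ones_like(d)],-1)
    return (P@W.T)[...,:3]
def save(n,im): cv2.imwrite('pics/'+n,im[...,::-1])
E
python3 - <<'E'
from h import *
print(arm.get_obs())
for n in ['scene','side']:
    s=snap(n); save(n+'0.png',s[0]); pickle.dump(s,open(n+'0.pkl','wb')); print(s[2],s[3].round(3),(s[1]>0).mean(), {k:v for k,v in viewer.camera_params(n).items() if k not in('mtx','camera_from_world')})
E
```

```text
{'t': 0.0, 'q': array([ 7.33949703e+01,  1.83490375e+01,  8.97058900e+01, -1.17328084e-03,
        7.20441867e+01, -1.14788587e+00]), 'joint_vel': array([ 0.05682599,  0.07033597, -0.04043575,  0.0090816 , -0.0618081 ,
       -0.00939653]), 'joint_efforts': array([-3.00950465e-03, -4.12463737e+01, -2.31971580e+01,  7.25627365e-02,
        4.58649639e-02, -1.45558815e-04]), 'position': array([0.15312715, 0.55370908, 0.21314988]), 'tcp_rot': array([-1.79900883e+02, -8.70275144e-04,  1.64543218e+02]), 'wrist_force': array([-0.42744767,  0.02325243,  0.33232122]), 'ft_torque': array([ 0.03569682,  0.01797784, -0.00966289]), 'grasp_force': 0.0, 'width': 0.09087830889815222}
[[481.35530782   0.         317.11343245]
 [  0.         481.35530782 208.75812125]
 [  0.           0.           1.        ]] [[-0.349 -0.703  0.619  1.382]
 [ 0.937 -0.266  0.227  0.313]
 [ 0.005  0.659  0.752  1.11 ]
 [ 0.     0.     0.     1.   ]] 0.99601953125 {}
[[476.4753852   0.        318.3134266]
 [  0.        476.4753852 188.2104696]
 [  0.          0.          1.       ]] [[ 0.788  0.41  -0.459 -0.056]
 [-0.616  0.529 -0.584 -0.779]
 [ 0.004  0.743  0.669  0.998]
 [ 0.     0.     0.     1.   ]] 0.99580859375 {}
```

View pics/scene0.png

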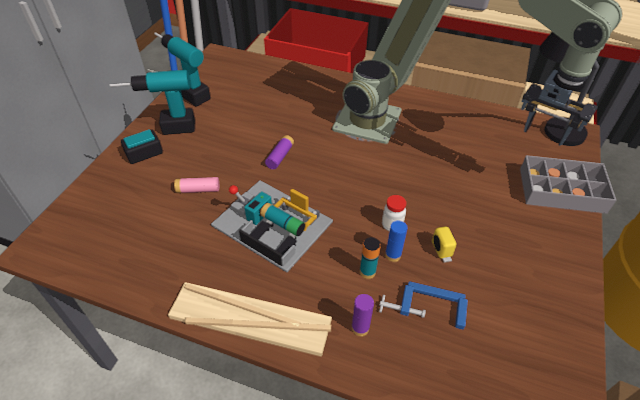

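View pics/side0.png

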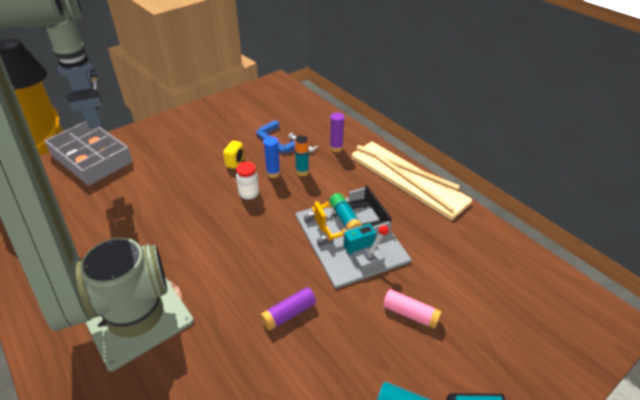

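Candidates for the spent pack: upright at scene (370,258), teal with an orange cap; blue (396,241); purple (362,315). I choose (370,258), which is (302,157) in the side view. The charged pack is the green-capped one in the dock at (280,217). The dock's lever ball is at (233,189), yellow tab at (300,200) and tray stop at (265,245). The lying purple (280,152) and pink (197,185) are look-alikes.

```bash
python3 - <<'E'
from h import *
acc={}
for n in ['scene','side']:
    im,d,K,W=pickle.load(open(n+'0.pkl','rb')); P=pts(d,K,W)
    hsv=cv2.cvtColor(im,cv2.COLOR_RGB2HSV); H,S,V=[hsv[...,i].astype(int) for i in range(3)]; z=P[...,2]
    # red ball of dock
    box=np.zeros(d.shape,bool)
    if n=='scene': box[160:290,200:340]=1
    else: box[170:300,280:420]=1
    def rep(name,m):
        m=m&(d>0); q=P[m]; print(n,name,m.sum(),q.mean(0).round(4) if len(q) else '',np.percentile(q,[5,95],axis=0).round(3).tolist() if len(q) else '')
        return q
    rep('red',box&((H<6)|(H>174))&(S>150)&(V>90))
    rep('green',box&(H>48)&(H<75)&(S>100))
    rep('tab top',box&(H>18)&(H<32)&(S>150)&(z>0.093))
    rep('tab',box&(H>18)&(H<32)&(S>150)&(z>0.05))
    b=rep('blocktop',box&(H>80)&(H<100)&(S>100)&(abs(z-.072)<.006))
    g=rep('plate',box&(S<50)&(abs(z-.012)<.006)&(V>60))
    acc.setdefault('g',[]).append(g)
    print(cv2.minAreaRect((g[:,:2]*1000).astype(np.float32)),cv2.minAreaRect((b[:,:2]*1000).astype(np.float32)))
    sb={'scene':(235,285,355,382),'side':(135,180,293,311)}[n]
    m=np.zeros(d.shape,bool); m[sb[0]:sb[1],sb[2]:sb[3]]=1
    c=rep('spent cap',m&(H<16)&(S>120)&(z>.085)); t=rep('spent top',m&(z>.125)&(z<.14)); print(cv2.minEnclosingCircle((t[:,:2]*1000).astype(np.float32)))
    rep('spent teal',m&(H>80)&(H<100)&(S>100)&(z>.02))
    gm={'scene':(195,232,380,408),'side':(160,200,235,262)}[n]; m=np.zeros(d.shape,bool); m[gm[0]:gm[1],gm[2]:gm[3]]=1
    rep('glue',m&(z>.06)&(z<.12))
    bm={'scene':(220,264,384,410),'side':(135,180,262,282)}[n]; m=np.zeros(d.shape,bool); m[bm[0]:bm[1],bm[2]:bm[3]]=1
    rep('blue',m&(z>.12)&(z<.14)&(H>100)&(H<125)&(S>100))
g=np.vstack(acc['g']); print(cv2.minAreaRect((g[:,:2]*1000).astype(np.float32)))
im=pickle.load(open('scene0.pkl','rb'))[0]; s=pickle.load(open('side0.pkl','rb'))[0]
a=cv2.resize(im[170:290,200:410],None,fx=3.6,fy=3.6,interpolation=cv2.INTER_CUBIC); save('crop.png',a)
E
```

```text
scene red 67 [ 0.5801 -0.2361  0.118 ] [[0.571, -0.245, 0.113], [0.592, -0.223, 0.13]]
scene green 174 [ 0.6053 -0.044   0.0706] [[0.587, -0.058, 0.054], [0.62, -0.026, 0.079]]
scene tab top 78 [ 0.5161 -0.0603  0.0985] [[0.507, -0.086, 0.094], [0.526, -0.035, 0.102]]
scene tab 268 [ 0.5204 -0.0601  0.0772] [[0.509, -0.089, 0.051], [0.538, -0.022, 0.101]]
scene blocktop 450 [ 0.5752 -0.1353  0.0728] [[0.532, -0.19, 0.067], [0.602, -0.068, 0.077]]
scene plate 2531 [ 0.5849 -0.1165  0.0124] [[0.458, -0.265, 0.008], [0.687, 0.015, 0.016]]
((572.5612182617188, -126.55366516113281), (286.72674560546875, 227.70016479492188), 74.77632141113281) ((570.7968139648438, -124.89092254638672), (139.0260772705078, 79.95787811279297), 79.4009780883789)
scene spent cap 168 [0.6503 0.1915 0.1141] [[0.634, 0.17, 0.094], [0.658, 0.209, 0.13]]
scene spent top 201 [0.6375 0.1886 0.1302] [[0.619, 0.171, 0.127], [0.654, 0.206, 0.134]]
((637.2086791992188, 188.23492431640625), 23.538694381713867)
scene spent teal 228 [0.653  0.1905 0.055 ] [[0.645, 0.171, 0.025], [0.658, 0.208, 0.084]]
scene glue 431 [0.4561
[... 766 characters left out ...]
61645508) ((576.162109375, -125.7138900756836), (146.38949584960938, 80.1905517578125), 70.91490936279297)
side spent cap 142 [0.6277 0.1741 0.1142] [[0.615, 0.165, 0.096], [0.648, 0.189, 0.13]]
side spent top 102 [0.6355 0.1847 0.1291] [[0.618, 0.167, 0.126], [0.654, 0.204, 0.133]]
((635.9426879882812, 186.42849731445312), 23.83283233642578)
side spent teal 187 [0.6251 0.1731 0.0555] [[0.614, 0.164, 0.026], [0.641, 0.187, 0.084]]
side glue 378 [0.4405 0.1974 0.0871] [[0.419, 0.18, 0.064], [0.467, 0.226, 0.101]]
side blue 129 [0.5544 0.2351 0.1279] [[0.538, 0.218, 0.121], [0.573, 0.255, 0.132]]
((630.080078125, -105.58938598632812), (457.6069030761719, 380.2274475097656), 50.583377838134766)
```

View pics/crop.png

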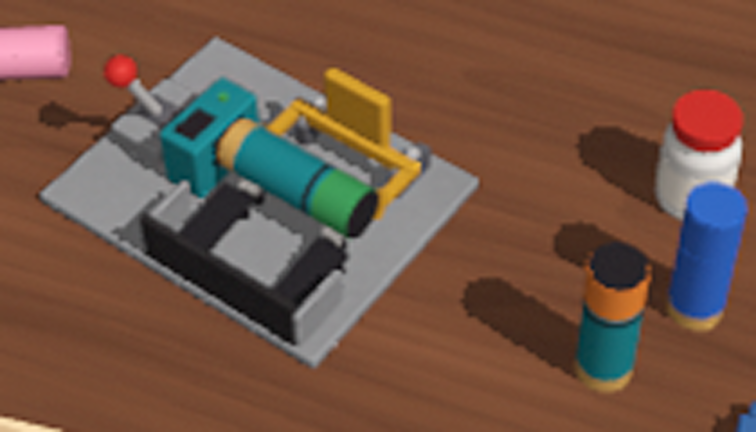

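The crop confirms the choice: the upright teal pack with the orange cap (crop (612,320)) and the green-capped pack in the cradle. The lever leans to the tray side, which is on. Next I move above the dock with the claw shut.

Call:
jog_arm(moves=[[0,0,-0.8,0,0,0],[-0.5,-0.5,-0.8,0,0,0],[-1,-1,-0.8,0,0,0],[-1,-1,-0.8,0,0,0]], claw=0)

```text
t: 0.6
position: [0.2238, 0.4286, 0.2943]
tcp_rot: [-180.0, 0.0, 164.4]
wrist_force: [-0.1, 0.6, 0.1]
width: 0.0541
grasp_force: 0.0
```

Call:
jog_arm(moves=[[-0.5,-0.5,0,0,0,0],[-1,-1,0,0,0,0],[-1,-1,0,0,0,0]])

```text
t: 0.98
position: [0.2934, 0.3062, 0.2938]
tcp_rot: [-180.0, -0.0, 164.4]
wrist_force: [-1.5, 0.3, 0.3]
width: 0.024
grasp_force: 0.0
```

Call:
jog_arm(moves=[[-0.5,-0.5,0,0,0,0],[-1,-1,0,0,0,0],[-1,-1,0,0,0,0]])

```text
t: 1.35
position: [0.3637, 0.1837, 0.2937]
tcp_rot: [180.0, -0.0, 164.4]
wrist_force: [1.0, 0.6, 0.1]
width: 0.0006
grasp_force: 0.0
```

Call:
jog_arm(moves=[[-0.5,-0.5,0,0,0,0],[-1,-1,0,0,0,0],[-1,-1,0,0,0,0]])

```text
t: 1.72
position: [0.4338, 0.0606, 0.2934]
tcp_rot: [180.0, -0.0, 164.4]
wrist_force: [0.7, 0.3, -0.3]
width: 0.0007
grasp_force: 0.0
```

Call:
jog_arm(moves=[[-0.5,-0.5,0,0,0,0],[-1,-1,0,0,0,0],[-1,-1,0,0,0,0],[-1,-1,0,0,0,0]])

```text
t: 2.22
position: [0.5022, -0.0602, 0.2933]
tcp_rot: [179.9, -0.1, 164.5]
wrist_force: [-0.1, 1.0, -0.0]
width: 0.0005
grasp_force: 0.0
```

```bash
cat >> h.py <<'E'
def log():
    o=arm.get_obs(); 
    with open('log.txt','a') as f: f.write(' '.join('%.5f'%x for x in [*o['q'],*o['position'],*o['tcp_rot']])+'\n')
    return o
E
python3 - <<'E'
from h import *
o=log(); print(o['q'].round(1))
s=snap('wrist'); save('w1.png',s[0]); pickle.dump(s,open('w1.pkl','wb')); print(s[3].round(3))
E
```

```text
[ -8.2   9.7  90.    0.1  80.4 -82.7]
[[ 0.268 -0.934 -0.236  0.435]
 [ 0.963  0.26   0.066 -0.042]
 [ 0.    -0.245  0.969  0.464]
 [ 0.     0.     0.     1.   ]]
```

View pics/w1.png

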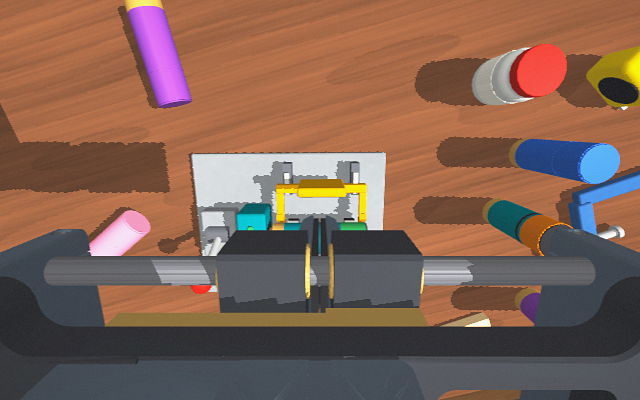

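The wrist view shows the plate's -x edge level along row 153, from column 192 to 385, with the tab at (322,188). The dock is therefore turned almost exactly like the tool.

```bash
python3 - <<'E'
from h import *
im,d,K,W=pickle.load(open('w1.pkl','rb'))
g=cv2.cvtColor(im,cv2.COLOR_RGB2HSV); S=g[...,1].astype(int)
def ray(u,v,z):
    r=W[:3,:3]@np.array([(u-K[0,2])/K[0,0],-(v-K[1,2])/K[1,1],-1]); return W[:3,3]+r*(z-W[2,3])/r[2]
m=(S<60); m[:,:185]=0;m[:,395:]=0;m[:140]=0;m[230:]=0
A=np.array([ray(u,np.where(m[140:175,u])[0][0]+139.5,.012) for u in range(200,378,3)])
B=[]; C=[]
for v in range(160,225,3):
    c=np.where(m[v,185:395])[0]+185
    C.append(ray(c[-1]+.5,v,.012)); B.append(ray(c[0]-.5,v,.012))
def line(A):
    vx,vy,x,y=cv2.fitLine(np.array(A)[:,:2].astype(np.float32),cv2.DIST_HUBER,0,1e-6,1e-6).ravel(); return np.degrees(np.arctan2(vy,vx)),x,y
a=line(A);print('edge -x',a,'edge y-',line(B),'edge y+',line(C))
psi=np.radians(a[0]%180-90); print('yaw',np.degrees(psi))
for p in [psi,np.radians(-15.2)]:
    X=np.array([np.cos(p),np.sin(p)]);Y=np.array([-X[1],X[0]])
    ox=np.array(a[1:])@X+.115; oy1=np.mean([q[:2]@Y for q in B])+.19; oy2=np.mean([q[:2]@Y for q in C])-.095
    print(np.degrees(p),ox,oy1,oy2, ox*X+(oy1+oy2)/2*Y)
E
```

```text
edge -x (np.float32(74.66571), np.float32(0.45789766), np.float32(-0.111568466)) edge y- (np.float32(-15.033529), np.float32(0.47576836), np.float32(-0.24680378)) edge y+ (np.float32(-15.368391), np.float32(0.54739785), np.float32(0.027713729))
yaw -15.334288
-15.334288 0.5861005 0.07771448730463715 0.07649556963079118 [ 0.5856254  -0.08063439]
-15.2 0.5861308421056044 0.0764746425023522 0.07525221003434601 [ 0.5855165  -0.08046771]
```

Call:
jog_arm(moves=[[-0.5,-0.5,0,0,0,0],[-1,-1,0,0,0,0],[-1,-1,0,0,0,0]])

```text
t: 2.65
position: [0.5726, -0.1842, 0.2934]
tcp_rot: [180.0, -0.0, 164.5]
wrist_force: [-0.9, 0.0, 0.3]
width: 0.0003
grasp_force: 0.0
```

Call:
jog_arm(moves=[[-0.5,-0.4,0,0,0,0],[-0.66,-0.48,0.3,0,0,0],[-0.66,-0.48,0.7,0,0,0],[-0.66,-0.48,1,0,0,0]])

```text
t: 3.15
position: [0.622, -0.2449, 0.1924]
tcp_rot: [179.9, -0.1, 164.7]
wrist_force: [-0.5, 0.4, 0.2]
width: 0.0005
grasp_force: 0.0
```

Call:
jog_arm(moves=[[0,0,0.5,0,0,0],[0,0,0.95,0,0,0],[0,0,0.97,0,0,0],[0,0,0.97,0,0,0]])

```text
t: 3.65
position: [0.6236, -0.2468, 0.099]
tcp_rot: [180.0, 0.2, 164.6]
wrist_force: [-0.1, -0.1, -0.2]
width: 0.0005
grasp_force: 0.0
```

Call:
jog_arm(moves=[[0.15,0,0,0,0,0],[0.3,0,0,0,0,0],[0.45,0,0,0,0,0],[0.6,0,0,0,0,0],[0.75,0,0,0,0,0],[0.85,0,0,0,0,0],[0.92,0,0,0,0,0],[0.92,0,0,0,0,0],[0.92,0,0,0,0,0]])

```text
t: 4.78
position: [0.5346, -0.2235, 0.0971]
tcp_rot: [180.0, 0.1, 164.5]
wrist_force: [3.0, -0.0, 0.7]
width: 0.0006
grasp_force: 1.6
```

```bash
cat >> h.py <<'E'
O=np.array([.586,-.081]); psi=np.radians(-15.3)
DX=np.array([np.cos(psi),np.sin(psi)]); DY=np.array([-DX[1],DX[0]])
def dk(P): P=np.asarray(P); q=P[...,:2]-O; return np.stack([q@DX,q@DY,P[...,2]],-1)
def red():
    for n in ['scene','side']:
        im,d,K,W=snap(n); D=dk(pts(d,K,W)); hsv=cv2.cvtColor(im,cv2.COLOR_RGB2HSV); H,S,V=[hsv[...,i].astype(int) for i in range(3)]
        m=((H<6)|(H>174))&(S>150)&(V>80)&(abs(D[...,1]+.15)<.05)&(abs(D[...,0])<.1)&(d>0)
        q=D[m]; c=dk(W[:3,3]); print(n,m.sum())
        if len(q)>10: mm=np.median(q,0); v=mm-c; print((mm+v/np.linalg.norm(v)*.009).round(3))
        save(n+'_last.png',im)
E
python3 - <<'E'
from h import *
o=log(); print(dk(o['position']),o['wrist_force'],o['t']); red()
E
```

```text
[-0.01196651 -0.15102964  0.09712221] [ 3.01644366 -0.01785252  0.69083865] 4.775
scene 0
side 63
[-0.043 -0.151  0.114]
```

Off: ball at dock x -43 mm. Now the ejector.

Call:
jog_arm(moves=[[-0.05,0,-0.1,0,0,0],[-0.05,0,-0.5,0,0,0],[-0.05,0,-0.8,0,0,0],[0.4,0.4,-0.8,0,0,0],[0.8,0.8,-0.8,0,0,0],[1,1,-0.8,0,0,0],[1,1,-0.8,0,0,0]])

```text
t: 5.75
position: [0.4625, -0.0992, 0.1774]
tcp_rot: [-180.0, -0.1, 164.7]
wrist_force: [0.8, -0.5, -0.4]
width: 0.0001
grasp_force: 0.0
```

Call:
jog_arm(moves=[[0.02,0.5,0,0,0,0],[0.02,0.51,0.4,0,0,0],[0.02,0.51,0.8,0,0,0],[0.02,0.51,1,0,0,0],[0.02,0.51,1,0,0,0]])

```text
t: 6.38
position: [0.4752, -0.0514, 0.0756]
tcp_rot: [-179.9, -0.2, 164.5]
wrist_force: [-0.2, 0.1, 0.2]
width: 0.0002
grasp_force: 0.0
```

Call:
jog_arm(moves=[[-0.1,0,0,0,0,0],[-0.17,0,0,0,0,0],[-0.2,0,0,0,0,0],[-0.23,0,0,0,0,0],[-0.26,0,0,0,0,0],[-0.29,0,0,0,0,0],[-0.32,0,0,0,0,0],[-0.32,0,0,0,0,0]])

```text
t: 7.38
position: [0.5069, -0.0593, 0.0771]
tcp_rot: [-180.0, 0.0, 164.5]
wrist_force: [-3.4, 1.0, 2.2]
width: 0.0003
grasp_force: 1.4
```

```bash
cat >> h.py <<'E'
def green():
    im,d,K,W=snap('scene'); D=dk(pts(d,K,W)); hsv=cv2.cvtColor(im,cv2.COLOR_RGB2HSV); H,S,V=[hsv[...,i].astype(int) for i in range(3)]
    b=(abs(D[...,0])<.13)&(abs(D[...,1])<.13)
    for nm,m in [('green',b&(H>48)&(H<75)&(S>100)),('tab',b&(H>18)&(H<32)&(S>150)&(D[...,2]>.085)&(D[...,0]<0))]:
        q=D[m]; print(nm,m.sum(),np.percentile(q,[5,50,95],axis=0).round(3).tolist() if len(q) else '')
    save('scene_last.png',im)
E
python3 - <<'E'
from h import *
o=log(); print(dk(o['position']),o['wrist_force'],o['t']); green()
E
```

```text
[-8.19946272e-02  5.30533508e-05  7.71467260e-02] [-3.437205    0.95639886  2.24062106] 7.375
green 183 [[0.006, 0.027, 0.053], [0.027, 0.044, 0.075], [0.038, 0.059, 0.082]]
tab 100 [[-0.06, -0.025, 0.086], [-0.055, 0.004, 0.096], [-0.052, 0.029, 0.102]]
```

Call:
jog_arm(moves=[[-0.02,0,0,0,0,0],[-0.04,0,0,0,0,0],[-0.06,0,0,0,0,0],[-0.08,0,0,0,0,0],[-0.1,0,0,0,0,0],[-0.13,0,0,0,0,0],[-0.13,0,0,0,0,0]])

```text
t: 8.3
position: [0.5192, -0.0626, 0.0769]
tcp_rot: [180.0, -0.0, 164.5]
wrist_force: [-3.2, 1.1, 2.9]
width: 0.0002
grasp_force: 1.9
```

```bash
python3 - <<'E'
from h import *
o=log(); print(dk(o['position']),o['wrist_force'],o['t']); green()
E
```

```text
[-0.06924133  0.00013345  0.07688013] [-3.2064755   1.08541088  2.91273223] 8.3
green 153 [[0.063, 0.028, 0.058], [0.084, 0.044, 0.065], [0.098, 0.06, 0.071]]
tab 100 [[-0.047, -0.025, 0.086], [-0.042, 0.003, 0.097], [-0.039, 0.028, 0.102]]
```

The charged pack lies in the tray. Retreat, rise and turn the wrist towards the spent pack.

Call:
jog_arm(moves=[[0.15,0,0,0,0,0],[0.4,0,-0.1,0,0,0],[0.4,0,-0.5,0,0,0],[0.4,0,-1,0,0,0.1],[0.4,0,-1,0,0,0.2],[0.4,0,-1,0,0,0.3],[0.4,0,-1,0,0,0.4],[0.4,0,-1,0,0,0.5],[0.4,0,-1,0,0,0.6],[0.4,0,-1,0,0,0.7],[0.4,0,-1,0,0,0.8],[0.4,0,-1,0,0,0.9],[0.4,0,-1,0,0,1],[0.4,0,-1,0,0,1]], claw=0.8)

```text
t: 10.1
position: [0.4807, -0.0519, 0.177]
tcp_rot: [179.9, -0.0, 74.6]
wrist_force: [0.0, -0.5, 0.1]
width: 0.073
grasp_force: 0.0
```

```bash
python3 - <<'E'
from h import *
o=log(); print(o['q'].round(1),dk(o['position']))
green()
E
```

```text
[ -7.5  11.7 104.6   0.   63.6   7.8] [-0.10925025  0.00032948  0.17697899]
green 152 [[0.064, 0.027, 0.057], [0.084, 0.045, 0.065], [0.098, 0.06, 0.071]]
tab 110 [[-0.077, -0.024, 0.086], [-0.071, 0.001, 0.097], [-0.067, 0.028, 0.103]]
```

Call:
jog_arm(moves=[[0.4,0,-0.4,0,0,0],[0.8,0.2,-0.8,0,0,0.1],[1,0.3,-0.8,0,0.1,0.16],[1,0.3,-0.8,0,0.2,0.16],[1,0.3,-0.8,0,0.3,0.16],[1,0.3,-0.8,0,0.3,0.16]])

```text
t: 10.9
position: [0.5351, 0.0345, 0.2558]
tcp_rot: [-176.2, -26.6, 58.8]
wrist_force: [0.0, 0.4, -0.5]
width: 0.0732
grasp_force: 0.0
```

```bash
cat log.txt; python3 - <<'E'
from h import *
o=log(); print(o['q'].round(2),o['position'],o['tcp_rot'],o['t'])
E
```

```text
-8.18884 9.65978 89.99416 0.08036 80.44079 -82.71596 0.50217 -0.06018 0.29328 179.93343 -0.10402 164.51376
-23.83886 24.17024 98.69103 0.02425 57.06679 -98.38798 0.53460 -0.22352 0.09712 179.99034 0.07414 164.53594
-7.96142 20.06856 109.18257 -0.00631 50.71304 -82.49886 0.50693 -0.05931 0.07715 -179.99983 0.03616 164.54143
-8.14172 21.07797 107.54227 0.01476 51.38441 -82.68434 0.51925 -0.06260 0.07688 179.98915 -0.00608 164.53340
-7.52591 11.69506 104.57680 0.01015 63.62084 7.82294 0.48071 -0.05185 0.17698 179.89494 -0.02362 74.64667
[-13.8   10.22  99.95  28.74  68.05   6.  ] [0.53510698 0.03453605 0.25577657] [-176.20341829  -26.59436116   58.77793583] 10.9
```

```bash
cat > kin.py <<'E'
from h import *
from scipy.optimize import least_squares
L=np.loadtxt('log.txt')
def rot(ax,a): return R.from_euler(ax,a,degrees=True).as_matrix()
def fk(q,p,s):
    h,a1,l2,e,l4,d6=p
    A=rot('z',q[0]); x=A@[a1,0,h]; A=A@rot('y',q[1]); x=x+A@[0,0,l2]; A=A@rot('y',q[2]); x=x+A@[e,0,l4]
    A=A@rot('z',s*q[3])@rot('y',q[4]); x=x+A@[0,0,d6]; A=A@rot('z',q[5]+OFF); return x,A
OFF=0
best=None
for s in (1,-1):
    # orientation offset check
    for off in (0,90,-90,180):
        OFF=off; e=max(np.degrees((R.from_matrix(fk(r[:6],[0]*6,s)[1]).inv()*R.from_euler('xyz',r[9:],degrees=True)).magnitude()) for r in L)
        if best is None or e<best[0]: best=(e,s,off)
_,S,OFF=best
r=least_squares(lambda p:np.concatenate([fk(q[:6],p,S)[0]-q[6:9] for q in L]+[1e-3*(p-[.35,0,.45,0,.4,.3])]),[.35,0,.45,0,.4,.3]); P=r.x
LO=np.array([-177.97,-48.28,12.27,-77.06,2.81,-146.56]);HI=np.array([177.97,115.42,149.76,257.06,150.46,146.56])
def ik(pos,rotm,q0=L[-1,:6]):
    f=lambda q:np.concatenate([(fk(q,P,S)[0]-pos)*10,(R.from_matrix(fk(q,P,S)[1]).inv()*R.from_matrix(rotm)).as_rotvec()])
    r=least_squares(f,np.clip(q0,LO+.1,HI-.1),bounds=(LO,HI),x_scale=50.); return r.x,np.linalg.norm(r.fun)
def grasp(phi,th):
    a=np.array([np.cos(np.radians(phi)),np.sin(np.radians(phi)),0]); c,s=np.cos(np.radians(th)),np.sin(np.radians(th))
    z=c*a-s*np.array([0,0,1]); y=np.array([a[1],-a[0],0]); return np.c_[np.cross(y,z),y,z]
E
python3 - <<'E'
from kin import *
print(best,P.round(4),np.abs(r.fun[:-6]).max())
G=np.array([.637,.188,.078])
for phi in (45,60,75,90):
    for th in (10,20,30):
        M=grasp(phi,th); q1,e1=ik(G+.019*M[:,2],M); q2,e2=ik(G-.09*M[:,2],M,q1)
        print(phi,th,q1.round(0),round(e1,4),q2.round(0),round(e2,4))
E
```

```text
(np.float64(1.5582978714673573e-05), 1, 90) [0.1617 0.0011 0.595  0.0267 0.4152 0.3601] 0.011373063500498881
45 10 [ -7.  49. 134. 128.  82. -92.] 0.0 [-21.  48. 142. 115.  84. -99.] 0.0
45 20 [ -5.  41. 132. 128.  66. -85.] 0.0 [-18.  35. 140. 115.  68. -85.] 0.0
45 30 [ -3.  34. 129. 123.  50. -74.] 0.0 [-14.  25. 135. 109.  51. -67.] 0.0
60 10 [-12.  49. 123. 106.  78. -82.] 0.0 [-25.  46. 126.  93.  79. -83.] 0.0
60 20 [-11.  42. 122. 103.  66. -74.] 0.0 [-23.  37. 125.  91.  69. -71.] 0.0
60 30 [ -8.  36. 120.  97.  54. -63.] 0.0 [-19.  29. 122.  84.  59. -57.] 0.0
75 10 [-14.  51. 111.  88.  80. -71.] 0.0 [-25.  49. 110.  77.  84. -69.] 0.0
75 20 [-12.  45. 111.  84.  71. -64.] 0.0 [-23.  41. 110.  74.  76. -60.] 0.0
75 30 [-10.  40. 110.  78.  62. -55.] 0.0 [-19.  35. 108.  68.  69. -50.] 0.0
90 10 [-13.  54.  98.  74.  87. -62.] 0.0 [-22.  53.  93.  66.  93. -59.] 0.0
90 20 [-12.  48.  98.  69.  80. -57.] 0.0 [-20.  47.  94.  62.  87. -53.] 0.0
90 30 [-10.  44.  98.  64.  72. -50.] 0.0 [-18.  41.  94.  57.  81. -46.] 0.0
```

```bash
cat >> kin.py <<'E'
def rel(pos,M,o=None,cmd=None):
    o=o or arm.get_obs(); p,A=(o['position'],R.from_euler('xyz',o['tcp_rot'],degrees=True).as_matrix()) if cmd is None else cmd
    return (A.T@(pos-p)*10).round(3),(R.from_matrix(A.T@M).as_rotvec()/(np.pi/2)).round(3)
E
python3 - <<'E'
from kin import *
G=np.array([.6365,.1873,.075]); M=grasp(70,25)
s=G-.09*M[:,2]
print('stage',rel(s,M),'go',rel(G+.019*M[:,2],M,cmd=(s,M)))
Y=np.array([*DY,0]);X=np.array([*DX,0]);c,sn=np.cos(np.radians(25)),np.sin(np.radians(25))
z=-sn*Y-c*np.array([0,0,1]); F=np.c_[np.cross(X,z),X,z]
g=np.array([*O,0])+.010*Y+[0,0,.0553]
q0=L[-1,:6]
for dz in (.12,0): q,e=ik(g+[0,0,dz]+.019*z,F,q0); print(q.round(0),e)
lift=G+[0,0,.12]+.019*M[:,2]
print(ik(lift,M))
print('lay',rel(g+[0,0,.06]+.019*z,F,cmd=(lift,M)))
E
```

```text
stage (array([0.284, 0.349, 1.719]), array([ 0.051,  0.422, -0.103])) go (array([-0.  , -0.  ,  1.09]), array([0., 0., 0.]))
[  6.  27.  89. -24.  75.  30.] 4.0132130704844254e-11
[  6.  34.  97. -27.  62.  37.] 3.4766054392295756e-10
(array([-11.00224472,  29.95678129, 110.70974767,  79.97544583,
        65.37208347, -46.47427169]), np.float64(1.318493355537043e-10))
lay (array([-2.009,  0.441, -2.204]), array([ 0.02 , -0.999, -0.055]))
```

Call:
jog_arm(moves=[[0.28,0.35,0,0.01,0.1,-0.02],[0.28,0.35,0.2,0.02,0.2,-0.05],[0.28,0.35,0.5,0.04,0.3,-0.08],[0.28,0.35,0.8,0.05,0.42,-0.1],[0.28,0.35,1,0.05,0.42,-0.1],[0.28,0.35,1,0.05,0.42,-0.1]])

```text
t: 11.65
position: [0.5967, 0.0838, 0.1766]
tcp_rot: [-179.4, -64.8, 69.6]
wrist_force: [-0.3, 0.2, 0.3]
width: 0.073
grasp_force: 0.0
```

```bash
python3 - <<'E'
from kin import *
o=log(); print(o['q'].round(0))
G=np.array([.6365,.1873,.075]); M=grasp(70,25)
print(rel(G-.05*M[:,2],M),rel(G+.019*M[:,2],M))
s=snap('wrist'); save('w2.png',s[0]); pickle.dump(s,open('w2.pkl','wb'))
s=snap('scene'); save('s2.png',s[0][120:360,180:580])
E
```

```text
[-23.  29. 111.  71.  73. -48.]
(array([-0.45 ,  0.026,  0.935]), array([-0.003,  0.002, -0.002])) (array([-0.448,  0.029,  1.625]), array([-0.003,  0.002, -0.002]))
```

View pics/w2.png

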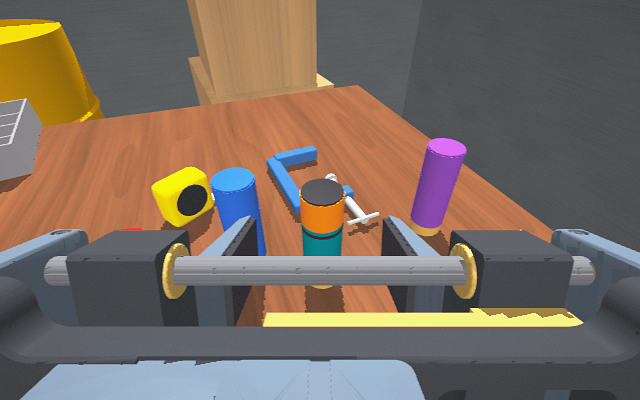

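The wrist view shows the orange-capped pack centred between the fingers at (322,230). Blue stands outside the left finger at (238,205). Approach and grip.

Call:
jog_arm(moves=[[-0.3,0.03,0.2,0,0,0],[-0.45,0.03,0.5,0,0,0],[-0.45,0.03,0.8,0,0,0],[-0.45,0.03,1,0,0,0],[-0.45,0.03,1,0,0,0]], claw=0.7)

```text
t: 12.38
position: [0.6243, 0.1499, 0.096]
tcp_rot: [179.9, -64.9, 70.3]
wrist_force: [-0.1, 0.7, -0.3]
width: 0.064
grasp_force: 0.0
```

Call:
jog_arm(moves=[[0,0,0.2,0,0,0],[0,0,0.4,0,0,0],[0,0,0.55,0,0,0],[0,0,0.62,0,0,0],[0,0,0.62,0,0,0]])

```text
t: 13.0
position: [0.6432, 0.202, 0.0685]
tcp_rot: [-179.8, -64.9, 69.9]
wrist_force: [-0.2, -0.1, -0.2]
width: 0.0636
grasp_force: 0.0
```

```bash
python3 - <<'E'
from kin import *
o=log(); print(o['q'].round(0),o['wrist_force'],o['t'])
G=np.array([.6365,.1873,.075]); M=grasp(70,25)
print(rel(G+.019*M[:,2],M))
for n in ('scene','side'):
    im,d,K,W=snap(n); P_=pts(d,K,W); g=cv2.cvtColor(im,cv2.COLOR_RGB2HSV)
    m=(abs(P_[...,2]-.129)<.004)&(np.hypot(P_[...,0]-.6365,P_[...,1]-.187)<.03)&(d>0)
    q=P_[m]; print(n,m.sum(),cv2.minEnclosingCircle((q[:,:2]*1000).astype(np.float32)) if len(q)>5 else '')
E
```

```text
[-10.  40. 113.  87.  63. -60.] [-0.16698704 -0.1349238  -0.23587111] 13.0
(array([-0.01 , -0.013,  0.016]), array([-0.001,  0.001, -0.001]))
scene 183 ((636.488525390625, 188.07872009277344), 23.424549102783203)
side 0
```

Call:
jog_arm(moves=[[0,0,0,0,0,0],[0,0,0,0,0,0],[0,0,0,0,0,0],[0,0,0,0,0,0],[0,0,0,0,0,0]], claw=0, grip_force=30)

```text
t: 13.72
position: [0.6432, 0.2016, 0.0693]
tcp_rot: [-179.9, -65.0, 69.9]
wrist_force: [-2.5, -1.7, 3.3]
width: 0.0435
grasp_force: 29.9
```

Call:
jog_arm(moves=[[0.09,0,-0.04,0,0,0],[0.4,0,-0.19,0,0,0],[0.8,0,-0.37,0,0,0],[0.95,0,-0.44,0,0,0],[0.95,0,-0.44,0,0,0]])

```text
t: 14.35
position: [0.6439, 0.2015, 0.1743]
tcp_rot: [179.7, -64.8, 70.2]
wrist_force: [0.2, 0.8, -4.9]
width: 0.0437
grasp_force: 29.9
```

```bash
cat >> kin.py <<'E'
def lay(dz,th=25,off=.010,dx=0):
    Y=np.array([*DY,0]);X=np.array([*DX,0]);c,sn=np.cos(np.radians(th)),np.sin(np.radians(th))
    z=-sn*Y-c*np.array([0,0,1]); F=np.c_[np.cross(X,z),X,z]
    g=np.array([*O,0])+off*Y+dx*X+[0,0,.0553+dz]; return g+.019*z,F
E
python3 - <<'E'
from kin import *
o=log(); print(o['q'].round(0),o['wrist_force'],o['t'])
p,F=lay(.13); print('lay high',rel(p,F))
E
```

```text
[-10.  30. 110.  80.  65. -46.] [ 0.16079435  0.76397307 -4.90052619] 14.35
lay high (array([-1.263,  0.422, -2.537]), array([ 0.021, -0.997, -0.054]))
```

Call:
jog_arm(moves=[[-0.1,0.1,-0.3,0,-0.08,0],[-0.2,0.2,-0.6,0.01,-0.17,-0.01],[-0.2,0.3,-1,0.01,-0.27,-0.02],[-0.2,0.3,-1,0.01,-0.37,-0.02],[-0.2,0.3,-1,0.01,-0.47,-0.03],[-0.2,0.3,-1,0.01,-0.57,-0.03],[-0.2,0.3,-1,0.01,-0.67,-0.04],[-0.2,0.3,-1,0.02,-0.77,-0.04],[-0.2,0.3,-1,0.02,-0.87,-0.05],[-0.2,0.3,-1,0.02,-0.96,-0.05],[-0.2,0.3,-1,0.02,-1,-0.05],[-0.2,0.3,-1,0.02,-1,-0.05]])

```text
t: 15.85
position: [0.6371, 0.1002, 0.1944]
tcp_rot: [-179.4, 25.2, 74.7]
wrist_force: [-0.1, -0.2, -5.1]
width: 0.0434
grasp_force: 29.9
```

```bash
python3 - <<'E'
from kin import *
o=log(); print(o['q'].round(0),o['wrist_force'],o['t'])
p,F=lay(.06); print('lay high',rel(p,F))
E
```

```text
[ 18.  33.  73. -20.  89.  37.] [-0.08274312 -0.17348983 -5.09172321] 15.85
lay high (array([-1.277,  0.003,  1.664]), array([-0.007,  0.002, -0.   ]))
```

Call:
jog_arm(moves=[[-0.2,0,0.25,0,0,0],[-0.4,0,0.55,0,0,0],[-0.64,0,0.83,0,0,0],[-0.64,0,0.83,0,0,0]])

```text
t: 16.35
position: [0.6101, 0.006, 0.1484]
tcp_rot: [-179.5, 25.2, 74.3]
wrist_force: [0.4, 0.5, -4.2]
width: 0.0433
grasp_force: 29.9
```

Call:
jog_arm(moves=[[-0.2,0,0.25,0,0,0],[-0.4,0,0.55,0,0,0],[-0.63,0,0.83,0,0,0],[-0.63,0,0.83,0,0,0],[-0.63,0,0.83,0,0,0]])

```text
t: 16.98
position: [0.5883, -0.0795, 0.1019]
tcp_rot: [-179.9, 25.0, 74.4]
wrist_force: [-0.1, 0.8, -3.3]
width: 0.0437
grasp_force: 29.9
```

```bash
cat >> kin.py <<'E'
def pack(zlo,zhi):
    for n in ('scene','side'):
        im,d,K,W=snap(n); D=dk(pts(d,K,W)); g=cv2.cvtColor(im,cv2.COLOR_RGB2HSV); H,S_,V=[g[...,i].astype(int) for i in range(3)]
        b=(abs(D[...,0])<.035)&(abs(D[...,1])<.11)&(D[...,2]>zlo)&(D[...,2]<zhi)&(d>0)
        for nm,m in [('orange',b&(H>5)&(H<17)&(S_>150)),('teal',b&(H>80)&(H<100)&(S_>100)),('brass',b&(H>=14)&(H<25)&(S_>60)&(D[...,1]<-.03))]:
            q=D[m]; print(n,nm,m.sum(),np.percentile(q,[3,50,97],axis=0).round(3).tolist() if m.sum()>4 else '')
        save(n+'_pk.png',np.vstack([cv2.resize(im[130:300,170:430],(780,510))]))
E
python3 - <<'E'
from kin import *
o=log(); print(o['q'].round(0),o['wrist_force'],o['t'],dk(o['position']))
p,F=lay(0); print('final',rel(p,F)); pack(.07,.2)
E
```

```text
[  4.  30.  93. -25.  68.  32.] [-0.09594531  0.81725742 -3.2621066 ] 16.975 [0.00186462 0.00203447 0.10192158]
final (array([ 0.269, -0.017,  0.579]), array([-0.003,  0.   , -0.003]))
scene orange 57 [[-0.013, 0.043, 0.11], [0.019, 0.057, 0.131], [0.031, 0.072, 0.166]]
scene teal 98 [[-0.01, -0.109, 0.071], [0.01, -0.083, 0.075], [0.034, -0.04, 0.139]]
scene brass 70 [[-0.011, -0.07, 0.104], [0.012, -0.062, 0.131], [0.021, -0.054, 0.138]]
side orange 62 [[-0.027, 0.003, 0.129], [0.004, 0.037, 0.136], [0.019, 0.059, 0.195]]
side teal 398 [[-0.029, -0.106, 0.071], [-0.004, -0.03, 0.13], [0.03, 0.016, 0.138]]
side brass 196 [[-0.02, -0.07, 0.099], [-0.002, -0.066, 0.122], [0.018, -0.052, 0.136]]
```

View pics/side_pk.png

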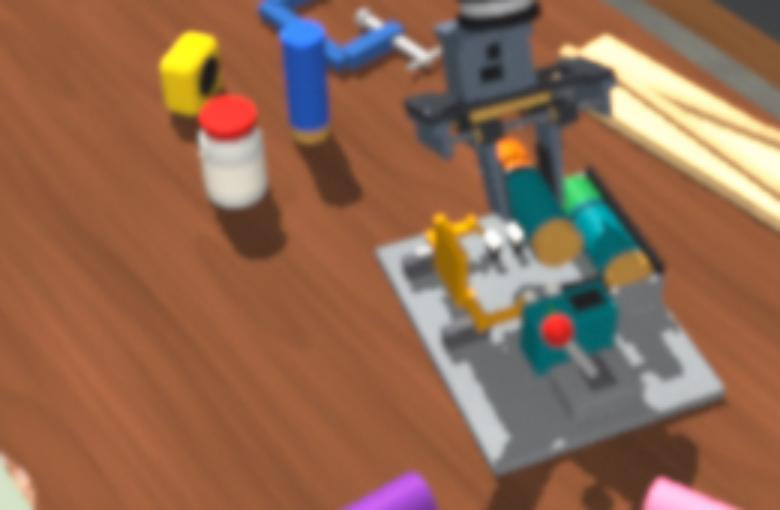

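Side view: the pack hangs level with its brass end (558,242) facing the contact block (570,320), and the charged pack lies in the tray (605,225). Measured brass end y ≈ -67 mm. I lower it nearly all the way and then check.

Call:
jog_arm(moves=[[0.08,-0.02,0.12,0,0,0],[0.16,-0.02,0.28,0,0,0],[0.22,-0.02,0.42,0,0,0],[0.25,-0.02,0.49,0,0,0],[0.26,-0.02,0.51,0,0,0],[0.26,-0.02,0.51,0,0,0]])

```text
t: 17.82
position: [0.5862, -0.0777, 0.0444]
tcp_rot: [-179.8, 25.1, 74.4]
wrist_force: [-0.1, 0.4, -4.1]
width: 0.044
grasp_force: 29.9
```

```bash
python3 - <<'E'
from kin import *
o=log(); print(o['wrist_force'],o['t'],dk(o['position']))
p,F=lay(0); print('final',rel(p,F)); pack(.03,.2)
E
```

```text
[-0.14569987  0.37100129 -4.05225806] 17.825 [-0.00064384  0.00327545  0.0443841 ]
final (array([0.015, 0.007, 0.063]), array([-0.003,  0.001, -0.003]))
scene orange 47 [[-0.011, -0.071, 0.05], [0.016, 0.059, 0.071], [0.027, 0.078, 0.118]]
scene teal 281 [[-0.033, -0.108, 0.036], [0.004, -0.079, 0.073], [0.034, -0.039, 0.081]]
scene brass 78 [[-0.016, -0.075, 0.045], [0.008, -0.062, 0.074], [0.018, -0.053, 0.081]]
side orange 68 [[-0.03, 0.003, 0.072], [-0.002, 0.037, 0.079], [0.016, 0.059, 0.149]]
side teal 431 [[-0.03, -0.108, 0.062], [-0.005, -0.033, 0.073], [0.031, 0.017, 0.081]]
side brass 142 [[-0.032, -0.069, 0.043], [-0.008, -0.062, 0.07], [0.012, -0.05, 0.08]]
```

View pics/scene_pk.png

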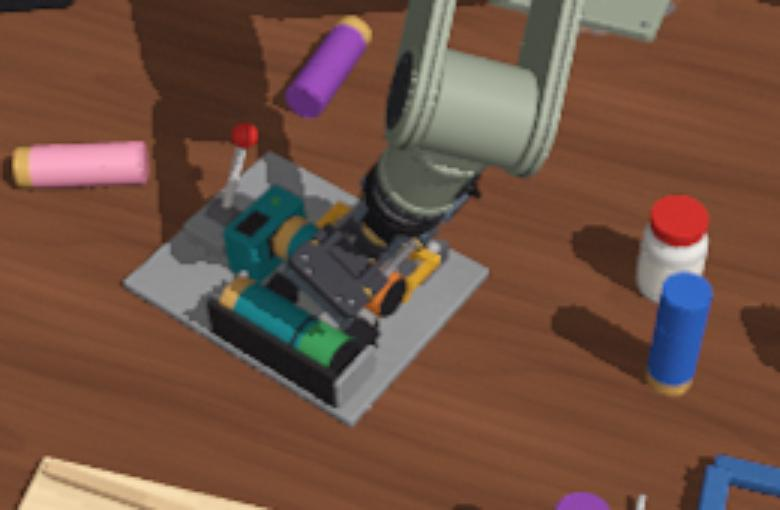

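The pack lies about 4-6 mm above the rollers, brass end (290,237) at the block and orange cap (390,292) on the open side. Lower it slowly.

Call:
jog_arm(moves=[[0.004,0.005,0.009,0,0,0],[0.008,0.005,0.018,0,0,0],[0.012,0.005,0.027,0,0,0],[0.016,0.005,0.036,0,0,0],[0.016,0.005,0.036,0,0,0]])

```text
t: 18.55
position: [0.5868, -0.0778, 0.0423]
tcp_rot: [-179.9, 25.2, 74.4]
wrist_force: [-1.4, 3.5, 6.4]
width: 0.0437
grasp_force: 29.9
```

Call:
jog_arm(moves=[[0.004,0,0.009,0,0,0],[0.004,0,0.009,0,0,0]])

```text
t: 18.8
position: [0.5869, -0.0778, 0.0422]
tcp_rot: [-179.9, 25.2, 74.4]
wrist_force: [-2.1, 4.3, 12.0]
width: 0.0434
grasp_force: 29.9
```

```bash
python3 - <<'E'
from kin import *
o=log(); print(o['wrist_force'],o['ft_torque'],o['t'],dk(o['position']))
p,F=lay(0); print('final',rel(p,F))
E
```

```text
[-2.09108553  4.3348995  11.977424  ] [-0.05886722  0.84453519 -0.30976384] 18.8 [-2.24331385e-05  3.31616213e-03  4.22132468e-02]
final (array([0.005, 0.   , 0.043]), array([-0.003,  0.002, -0.003]))
```

Contact is made. Ease the load, then open partly.

Call:
jog_arm(moves=[[-0.006,0,-0.013,0,0,0],[-0.01,0,-0.022,0,0,0],[-0.01,0,-0.022,0,0,0]])

```text
t: 19.18
position: [0.5868, -0.0778, 0.0423]
tcp_rot: [-179.8, 25.1, 74.4]
wrist_force: [-0.1, 2.5, 5.1]
width: 0.0439
grasp_force: 29.9
```

Call:
jog_arm(moves=[[0,0,0,0,0,0],[0,0,0,0,0,0],[0,0,0,0,0,0],[0,0,0,0,0,0]], claw=0.62, grip_force=10)

```text
t: 19.68
position: [0.5864, -0.0779, 0.0416]
tcp_rot: [-179.8, 25.1, 74.4]
wrist_force: [-0.5, 0.2, 1.3]
width: 0.0569
grasp_force: 0.0
```

```bash
python3 - <<'E'
from kin import *
o=log(); print(o['wrist_force'],o['t'],dk(o['position'])); pack(.03,.2)
E
```

```text
[-0.48879664  0.16711962  1.26970613] 19.675 [-0.00041243  0.0030591   0.04157655]
scene orange 55 [[-0.013, -0.067, 0.05], [0.01, 0.058, 0.073], [0.029, 0.067, 0.107]]
scene teal 298 [[-0.033, -0.109, 0.04], [0.001, -0.079, 0.072], [0.033, 0.019, 0.079]]
scene brass 81 [[-0.027, -0.076, 0.049], [0.009, -0.061, 0.07], [0.021, -0.051, 0.079]]
side orange 83 [[-0.033, 0.015, 0.068], [-0.002, 0.038, 0.075], [0.017, 0.059, 0.147]]
side teal 444 [[-0.028, -0.106, 0.056], [-0.005, -0.03, 0.072], [0.032, 0.018, 0.079]]
side brass 133 [[-0.033, -0.069, 0.044], [-0.007, -0.063, 0.069], [0.016, -0.05, 0.078]]
```

Released. Withdraw and look.

Call:
jog_arm(moves=[[0,0,-0.1,0,0,0],[0,0,-0.25,0,0,0],[0,0,-0.5,0,0,0],[0,0,-0.9,0,0,0],[0,0,-1,0,0,0],[-0.3,0,-1,0,0.1,0],[-0.3,0,-1,0,0.2,0],[-0.3,0,-1,0,0.28,0],[-0.3,0,-1,0,0.28,0]])

```text
t: 20.9
position: [0.59, -0.0653, 0.1451]
tcp_rot: [-179.8, -0.0, 74.1]
wrist_force: [0.6, 0.3, 0.3]
width: 0.0567
grasp_force: 0.0
```

```bash
python3 - <<'E'
from kin import *
o=log(); print(o['q'].round(0),o['t'],dk(o['position']),o['tcp_rot']); pack(.03,.1); green()
E
```

```text
[-7. 23. 93.  0. 64.  8.] 20.9 [-0.00032734  0.01616871  0.1451169 ] [-1.79779090e+02 -6.28714331e-03  7.41139874e+01]
scene orange 177 [[-0.01, 0.026, 0.05], [0.013, 0.045, 0.073], [0.023, 0.062, 0.081]]
scene teal 530 [[-0.017, -0.106, 0.047], [0.011, -0.034, 0.072], [0.032, 0.021, 0.08]]
scene brass 76 [[-0.012, -0.074, 0.053], [0.01, -0.061, 0.07], [0.021, -0.053, 0.08]]
side orange 67 [[-0.021, 0.03, 0.055], [-0.016, 0.048, 0.068], [0.016, 0.063, 0.077]]
side teal 466 [[-0.029, -0.108, 0.058], [-0.005, -0.034, 0.072], [0.03, 0.018, 0.079]]
side brass 122 [[-0.034, -0.068, 0.04], [-0.009, -0.061, 0.069], [0.016, -0.048, 0.077]]
green 149 [[0.066, 0.029, 0.058], [0.085, 0.045, 0.065], [0.099, 0.06, 0.07]]
tab 49 [[-0.076, -0.006, 0.086], [-0.071, 0.017, 0.095], [-0.068, 0.029, 0.102]]
```

View pics/scene_pk.png

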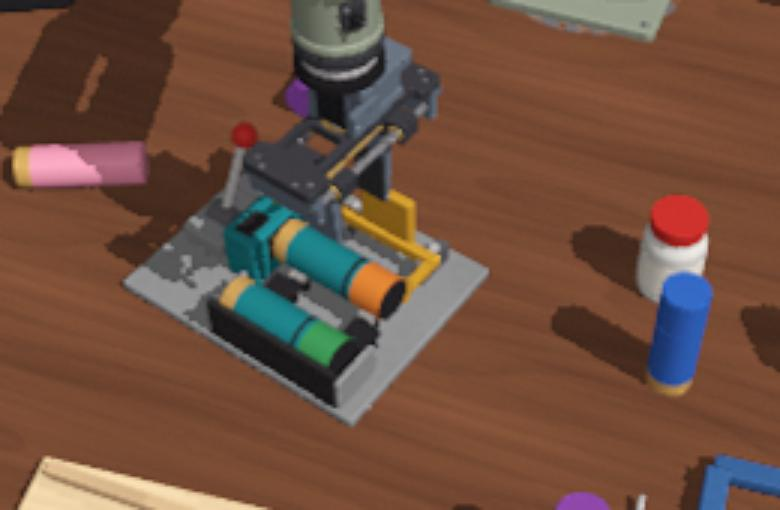

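The spent pack lies in the cradle: cap (380,288), brass (290,235). It spans about ±65 mm, so it is centred. The charged pack is still in the tray. Now the lever on.

Call:
jog_arm(moves=[[0,0,-0.5,0,0,0],[-0.2,-0.2,-0.8,0,0,0],[-0.6,-0.6,-0.8,0,0,0],[-1,-0.87,-0.8,0,0,0],[-1,-0.87,-0.8,0,0,0]], claw=0)

```text
t: 21.68
position: [0.4786, -0.1363, 0.2253]
tcp_rot: [-179.7, 0.0, 74.3]
wrist_force: [1.8, 0.2, -0.3]
width: 0.0093
grasp_force: 0.0
```

Call:
jog_arm(moves=[[-0.5,0,0,0,0,0],[-0.66,0,0.3,0,0,0],[-0.66,0,0.8,0,0,0],[-0.66,0,1,0,0,0],[-0.66,0,1,0,0,0]])

```text
t: 22.3
position: [0.4624, -0.198, 0.1233]
tcp_rot: [-179.6, -0.1, 74.5]
wrist_force: [-0.2, 0.2, 1.5]
width: 0.0006
grasp_force: 0.0
```

```bash
python3 - <<'E'
from kin import *
o=log(); print(o['wrist_force'],o['t'],dk(o['position']),o['tcp_rot']); red()
E
```

```text
[-0.16694172  0.22019956  1.48062394] 22.3 [-0.08832724 -0.14548718  0.12329644] [-1.79562306e+02 -1.01638063e-01  7.44640620e+01]
scene 60
[-0.042 -0.151  0.114]
side 61
[-0.043 -0.151  0.114]
```

Call:
jog_arm(moves=[[-0.05,0,0.2,0,0,0],[-0.05,0,0.27,0,0,0],[-0.05,0.15,0.27,0,0,0],[-0.05,0.3,0.27,0,0,0],[-0.05,0.45,0.27,0,0,0],[-0.05,0.6,0.27,0,0,0],[-0.05,0.75,0.27,0,0,0],[-0.05,0.88,0.27,0,0,0],[-0.05,0.97,0.27,0,0,0],[-0.05,0.97,0.27,0,0,0]])

```text
t: 23.65
position: [0.5549, -0.2306, 0.0976]
tcp_rot: [-179.8, -0.1, 74.4]
wrist_force: [0.0, 0.6, -0.0]
width: 0.0005
grasp_force: 0.0
```

Call:
jog_arm(moves=[[0,0.03,0,0,0,0],[0,0.05,0,0,0,0],[0,0.05,0,0,0,0]])

```text
t: 24.02
position: [0.559, -0.2318, 0.0978]
tcp_rot: [-179.8, -0.1, 74.3]
wrist_force: [0.3, 0.0, -0.0]
width: 0.0007
grasp_force: 0.2
```

```bash
python3 - <<'E'
from kin import *
o=log(); print(o['wrist_force'],o['t'],dk(o['position'])); red()
E
```

```text
[ 0.25012519  0.02973254 -0.04482281] 24.025 [ 0.01376554 -0.15253661  0.0978034 ]
scene 64
[ 0.037 -0.15   0.117]
side 24
[ 0.042 -0.154  0.117]
```

Call:
jog_arm(moves=[[0,0.02,0,0,0,0],[0,0.04,0,0,0,0],[0,0.05,0,0,0,0],[0,0.05,0,0,0,0]])

```text
t: 24.62
position: [0.5641, -0.2332, 0.0977]
tcp_rot: [-179.8, -0.1, 74.3]
wrist_force: [-0.1, -0.2, -1.0]
width: 0.0004
grasp_force: 0.2
```

Call:
jog_arm(moves=[[0,-0.15,0,0,0,0],[0,-0.3,-0.3,0,0,0],[0,-0.3,-0.7,0,0,0],[0,-0.3,-1,0,0,0],[-0.5,-0.3,-1,0,0,0],[-1,-0.3,-1,0,0,0],[-1,-0.3,-1,0,0,0]])

```text
t: 25.5
position: [0.5066, -0.3239, 0.1978]
tcp_rot: [-179.8, -0.0, 74.1]
wrist_force: [-0.6, 1.3, -0.9]
width: 0.0005
grasp_force: 0.0
```

```bash
python3 - <<'E'
from kin import *
o=log(); print(o['wrist_force'],o['t'],dk(o['position'])); red(); pack(.03,.1); green()
E
```

```text
[-0.58730567  1.2618907  -0.8899775 ] 25.5 [-0.01245996 -0.25524163  0.19776042]
scene 62
[ 0.042 -0.15   0.115]
side 0
scene orange 181 [[-0.01, -0.029, 0.051], [0.012, 0.044, 0.074], [0.022, 0.062, 0.08]]
scene teal 578 [[-0.031, -0.107, 0.044], [0.01, -0.039, 0.072], [0.033, 0.02, 0.08]]
scene brass 84 [[-0.031, -0.076, 0.049], [0.009, -0.06, 0.071], [0.022, -0.05, 0.079]]
side orange 72 [[-0.021, 0.03, 0.054], [-0.015, 0.047, 0.069], [0.017, 0.062, 0.077]]
side teal 399 [[-0.031, -0.108, 0.057], [-0.012, -0.028, 0.072], [0.009, 0.019, 0.078]]
side brass 90 [[-0.033, -0.068, 0.038], [-0.012, -0.06, 0.07], [0.003, -0.046, 0.077]]
green 153 [[0.064, 0.029, 0.058], [0.084, 0.044, 0.066], [0.099, 0.06, 0.07]]
tab 108 [[-0.078, -0.025, 0.086], [-0.071, 0.001, 0.097], [-0.068, 0.026, 0.103]]
```

View pics/scene_last.png

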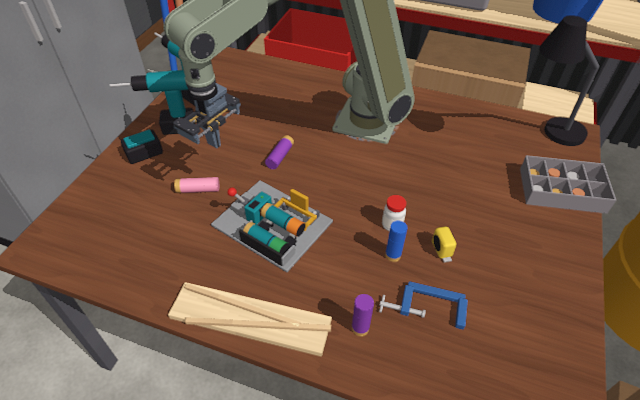

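The lever ball at (232,191) is fully on, the orange-capped pack is in the cradle at (283,217), and the green-capped pack is in the tray at (262,238). The bystanders have not moved and the arm is clear, so I hand in.

```bash
python3 -c "
from cell import arm; print(arm.close_job())"
```

```text
the job is handed in; nothing more can be done
None
```

The packs are swapped and the job is handed in at about 25.5 s: the charged pack is in the tray, the spent pack lies centred in the cradle with its brass end to the contact block, and the lever is fully on.

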